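# Load the label roll into the bench dispenser

### The job

Load the label roll that lies in its saddle into the bench dispenser: put the spindle's thick sprung end into the dispenser's wide cup, push the spring in until the thin pin at the other end can swing down past its cheek, then let the spring carry the pin into the narrow cup. Leave the roll level, held between the two cups, work gently so that its plastic cheeks are never pressed hard, and leave the other things on the bench where they are.

Things in the scene. Friction and masses are not known exactly. Their poses are not given: they have to be found in the camera images.
- roll_center (a point): Centre of the white label roll on its spindle, on the axis half-way along. Roll 34 mm in diameter, 40 mm wide, fixed on the spindle; about 0.16 kg in all. This frame's y is the spindle axis: +y towards the thick sprung nose (tip 50 mm from here when out), -y towards the thin pin (tip 50 mm from here). At the start it lies level in its saddle, axis 20 mm above the bench.
- spindle: The spindle, same origin and axes. At +y a grey barrel, 16 mm in diameter, ends 26 mm from the centre; from it stands a steel plunger 13 mm in diameter with a hemispherical nose (radius 6.5). The plunger slides in up to 14 mm on a spring: 4 N starts it, 0.5 N more per mm, 11 N at the hard stop. Tip to tip 100 mm when out, 86 mm when fully in.
- pin_tip (a point): Tip of the fixed steel pin at the -y end of the spindle: 8 mm in diameter with a flat end, 20 mm long, standing from the barrel's end 30 mm from the roll's centre. It clears its cheek only with the plunger 10 to 14 mm in (9 to 11 N). With the sprung end low, tilted about 30 degrees, the pin is carried over its cheek.
- saddle: Small grey saddle under the roll at the start, fixed to the bench: 30 mm wide across the roll's axis, 44 mm along it, ribs 5 mm high. Origin at the centre of its underside.
- dispenser: Label dispenser, fixed to the bench. Origin: centre of its underside; y along the cup axis, z up. Base 76 mm in x, 170 mm in y; tear bar on the -x edge, 29 mm high. On it a carriage with two upright grey plastic cheeks, 12 mm thick, inner faces 83 mm apart. The spindle must never press on it with more than 25 N.
- cup_axis (a point): Point of the dispenser's cup axis (along y, 65 mm above the bench) over the middle of the base. NOT the cups' own middle: the carriage is clamped with both cheeks together shifted along y by -10 to +10 mm from here. This shift is not reported and must be felt or seen. The carriage stays put during the work.
- wide_cup (a point): Point on the cup axis where the mouth of the wide cup would be if the carriage were in the middle (y +41.5 mm): the true mouth is up to 10 mm either way along y. Blind round hole 18 mm in diameter, 7 mm deep, in the inner face of the +y cheek (34 mm wide, top 80 mm above the bench). Takes the sprung nose.
- narrow_cup (a point): The same for the narrow cup (y -41.5 mm, true mouth shifted just as the wide one's). Blind round hole 12 mm in diameter, 7 mm deep, in the inner face of the -y cheek (26 mm wide, top 75 mm above the bench). Takes the pin. From this face to the floor of the wide cup is 90 mm. Once seated, the nose is still about 3 mm in.
- vial_a: Small vial with a white cap, 25 mm in diameter, 46 mm tall, standing on the bench; origin at the centre of its underside. Not part of the job.
- vial_b: Small vial with a red cap, 25 mm in diameter, 46 mm tall, standing on the bench; origin at the centre of its underside. Not part of the job.
- lab_timer: Flat white timer, 66 x 72 x 18 mm, on the bench; origin at the centre of its underside. Not part of the job.

How it is judged:
By the outcome, as a careful person would: the job done as asked, in the order asked, and still so for the second after the job is handed in, with the robot touching nothing.
It also fails if it takes over 72 s, if anything falls off the work surface, if the arm or the gripper's body presses on something with over 40 N, if the wrist force passes 120 N, or if a joint passes its speed limit or range.

### The arm

A 7-joint arm with a two-finger parallel gripper is mounted at the origin on a cart in front of the work surface, level with it; the furniture and walls round the work are solid. World frame = base frame: x ahead of the robot, y to its left, z up, the work surface at z = 0. Lengths are in mm, angles in degrees, forces in N, time in s.
With the tool pointing down it reaches from about 400 to 850 mm from the base axis. Payload 4.5 kg.
Tool frame: the origin (TCP) lies midway between the tips of the shut fingers; the grasp point (between the pads) lies 19 mm behind it; z points along the fingers, y is the line along which they close (so a half turn about z gives the same grasp; the last joint's range is limited). The gripper opens to 88 mm and grips with 3 to 60 N. Pads are 18 mm wide; open, the fingers measure 123 mm over their backs; the gripper's body (75 mm by 187 mm) begins 45 mm behind the grasp point.
Start: joints at [76.822, 39.483, -11.15, 89.685, 9.013, 51.709, -12.324], TCP at [162.998, -603.395, 238.743] pointing down, gripper open.
Joint ranges: [-172.22, 172.22], [-26.19, 119.32], [-84.43, 86.54], [7.71, 146.69], [-57.33, 237.33], [2.42, 119.75], [-152.13, 152.13]. Speed limits (degrees/s): [147.25, 147.25, 180, 180, 180, 180, 180].

### API

Orientations are given as a 3x3 rotation matrix whose columns are the frame's x, y, z axes.
In Python, from plant import telemetry, vision, workorder gives the robot as it stands.
- The arm moves only by the tool arm_command, never from a script. Its argument "motion" is a list of rows, each a list of 4 numbers: the shift along the tool's x, y, z in cm, then the turn about the tool's z in rad. A call has 1 to 10 rows; each row shifts and turns the commanded pose from where the row before left it, along the tool's axes as they then stand; what a row does not reach is not made up. A row lasts 1/12 s, in which the tool goes at most 41.7 mm and 7.16 degrees, less where a joint would pass 70% of its speed; a pose out of reach is approached as far as the arm can. A call with a gripper value outside its range is refused whole. "claw" is the closure, from -1 (fully open) to 1 (shut), set as the call begins (left out, the last holds). The fingers move at their own pace and stop on an object; "newtons" is the grip in N (left out, the last holds). Time passes only in rows, so rows that do not move let the fingers close. It gives the time, the measured TCP pose, the force, the opening and the grip force at its end, in the units of the state.
- telemetry.get_obs(): the state, without advancing time (a new reading comes with each control period).
- vision.snapshot(name): name is "scene" or "top" or "wrist"; returns (picture, depth): 400x640x3 uint8, red, green, blue; 400x640 float32, mm along the optical axis (not along the pixel's ray), 0 where there is no reading.
- vision.get_calibration(name): a dict with "fovy" (degrees; the focal length in pixels is half the picture's height over the tangent of half this angle, whatever the lens; pixels are square), "cx", "cy" (the principal point, pixels), "k1" (the pictures are not rectified: a ray, as slopes to the right and down, at radius r is drawn at 1 + k1 r^2 times it, then the intrinsics apply), "pose" (4x4, takes a point from camera to world coordinates). Camera axes: x right, y up, looking along -z (the intrinsics and any distortion apply to the point x, -y, -z); pixel columns grow to the right and rows downward; lengths in mm; the calibration is good to about 2 mm. A picture is of the moment at which its call begins: read the wrist's pose just before it. get_calibration takes no time and is no camera call; for the wrist camera it gives the pose at the moment of the call.
- workorder.hand_in(): hands the job in; it is judged then, once.
The state is a dict: "clock": time; "q": joint angles; "qvel": joint speeds; "tau": joint torques, N m; "tool_pos": TCP position; "tcp_rot": TCP orientation; "contact_force": force on the tool from outside, world axes, zero at the start; "moment": the same for the moment, N m; "finger_gap": finger opening in mm; "grasp_force": force on a finger pad.
Only numpy, scipy, OpenCV 4.12 (cv2) and the standard library are available. Lean on these libraries where they do the work, as an engineer would, in place of code of your own. Each camera call takes 0.05 s, during which the arm holds its last target. There are 200 camera calls.

## Working session

There is one attempt and no reset: what is moved stays moved. The work goes in short steps, Python scripts to look and compute and a tool call to move; the robot and the scene stay as the last step left them, time stands still between calls to the robot, and variables do not carry over. Pictures are saved under pics/ and viewed, at most 10 in all, crops included, and the job is handed in when it is done.

Besides the shell and the picture viewer there is one more tool, called after "Emit:" as name(argument=value, ...) on one line, values as JSON. arm_command: Moves the arm, as the interface text tells. Its arguments: {"type":"object","properties":{"motion":{"type":"array","items":{"type":"array","items":{"type":"number"}}},"claw":{"type":"number"},"newtons":{"type":"number"}},"required":["motion"]}

```bash
ls; mkdir -p pics; cat > h.py <<'E'
import numpy as np, cv2
from plant import telemetry, vision, workorder
np.set_printoptions(precision=1,suppress=True)
def snap(n,f=None):
    c=vision.get_calibration(n); p,d=vision.snapshot(n)
    if f: cv2.imwrite('pics/'+f,p[:,:,::-1])
    return p,d,c
def K(c):
    f=200/np.tan(np.radians(c['fovy']/2)); return f,np.array([[f,0,c['cx']],[0,f,c['cy']],[0,0,1.]])
def slopes(c,uv):
    # drawn = s*(1+k1 r^2)
    f,_=K(c); uv=np.atleast_2d(np.asarray(uv,float)); d=(uv-[c['cx'],c['cy']])/f; s=d.copy()
    for _ in range(30): s=d/(1+c['k1']*(s**2).sum(1,keepdims=True))
    return s
def onplane(c,uv,z):
    s=slopes(c,uv); T=np.array(c['pose']); r=np.c_[s[:,0],-s[:,1],-np.ones(len(s))]@T[:3,:3].T; o=T[:3,3]
    return o+r*((z-o[2])/r[:,2])[:,None]
def cloud(c,d):
    v,u=np.mgrid[:400,:640]; s=slopes(c,np.c_[u.ravel(),v.ravel()]); z=d.ravel()[:,None]
    T=np.array(c['pose']); P=np.c_[s[:,0],-s[:,1],-np.ones(len(s))]*z
    W=P@T[:3,:3].T+T[:3,3]; W[z[:,0]==0]=np.nan; return W.reshape(400,640,3)
def proj(c,W):
    T=np.array(c['pose']); P=(np.atleast_2d(W)-T[:3,3])@T[:3,:3]; s=np.c_[P[:,0],-P[:,1]]/-P[:,2:]
    f,_=K(c); return s*(1+c['k1']*(s**2).sum(1,keepdims=True))*f+[c['cx'],c['cy']]
def obs():
    o=telemetry.get_obs(); print({k:np.round(o[k],2).tolist() for k in('clock','q','tool_pos','tcp_rot','contact_force','moment','finger_gap','grasp_force')})
    return o
E
python3 - <<'E'
from h import *
obs()
ims=[snap(n,n+'0.png') for n in('scene','top')]
for p,d,c in ims: print(c)
a=np.vstack([i[0] for i in ims]); cv2.imwrite('pics/both.png',cv2.resize(a,None,fx=.74,fy=.74)[:,:,::-1])
E
```

```text
pics
{'clock': 0.0, 'q': [76.82, 39.53, -11.15, 89.74, 9.01, 51.71, -12.32], 'tool_pos': [162.78, -602.77, 237.92], 'tcp_rot': [[0.97, 0.26, -0.0], [0.26, -0.97, 0.0], [-0.0, -0.0, -1.0]], 'contact_force': [0.07, -0.35, -0.8], 'moment': [0.0, -0.08, 0.02], 'finger_gap': 88.0, 'grasp_force': 0.0}
{'fovy': 46.429904051006176, 'cx': 312.9840579481931, 'cy': 200.05065376546068, 'k1': -0.0035352920761876987, 'pose': array([[  0.5,   0.6,  -0.6, -48.4],
       [ -0.9,   0.3,  -0.4, -74.2],
       [ -0. ,   0.7,   0.7, 705.2],
       [  0. ,   0. ,   0. ,   1. ]])}
{'fovy': 44.76389839998773, 'cx': 318.09706809914684, 'cy': 197.83985788535432, 'k1': -0.13108473236650162, 'pose': array([[   0. ,    1. ,   -0.1,  424.1],
       [  -1. ,    0. ,   -0. ,  240.4],
       [  -0. ,    0.1,    1. , 1117.6],
       [   0. ,    0. ,    0. ,    1. ]])}
```

View pics/top0.png

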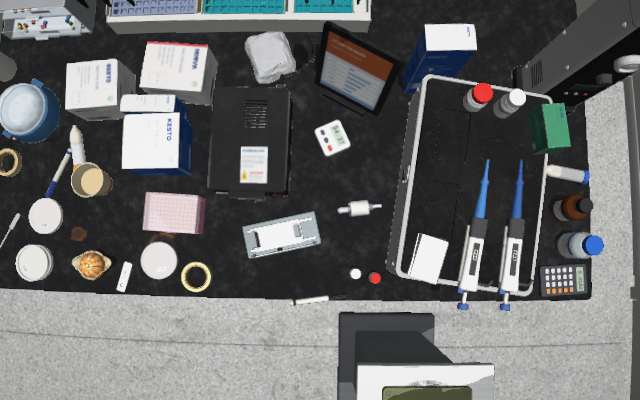

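View pics/scene0.png

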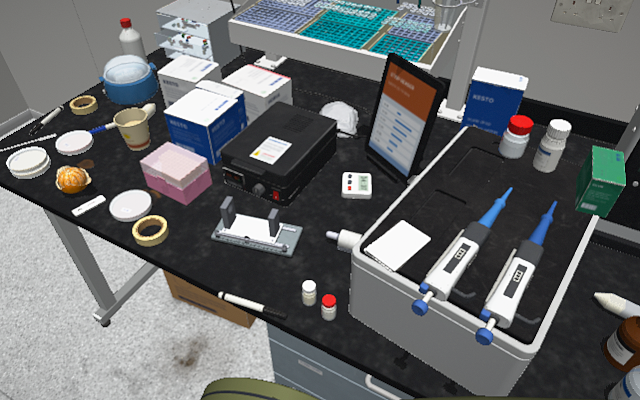

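The top view shows the dispenser at about (282,234), the roll at (360,208), the vials at (355,273) and (375,278), and the timer at (332,138). A tall tray stands to the right from u≈390. Next I'll measure from the depth.

```bash
python3 - <<'E'
from h import *
p,d,c=snap('top'); W=cloud(c,d)
print(W[200,390],W[190,420],W[208,360],W[234,282],W[273,355],W[278,375])
for (u,v) in [(395,150),(400,200),(395,230),(395,260),(410,240),(290,140),(250,190),(355,60)]: print(u,v,W[v,u])
np.save('top.npy',W)
crop=p[170:300,230:420]; cv2.imwrite('pics/crop1.png',cv2.resize(crop,None,fx=4.2,fy=4.2,interpolation=cv2.INTER_CUBIC)[:,:,::-1])
# roll: points x near, height
X,Y,Z=W[...,0],W[...,1],W[...,2]
m=(Z>12)&(Z<60)&(np.abs(X-W[208,360][0])<60)&(np.abs(Y-W[208,360][1])<60)
m=(cv2.morphologyEx(m.astype(np.uint8),cv2.MORPH_OPEN,np.ones((2,2))))
n,l,s,ce=cv2.connectedComponentsWithStats(m); print(s,ce)
E
```

```text
[529.7  86.8  -0.9] [533.   52.8 180. ] [507.3 159.   35.9] [447.2 333.5  19.8] [363.5 169.5  45.6] [353.3 125.7  48.2]
395 150 [647.3  75.    0.3]
400 200 [520.7  79.   97.4]
395 230 [457.5  88.3  88.8]
395 260 [396.1  97.9 155.3]
410 240 [435.6  71.8 175.3]
290 140 [659.6 318.6  37.3]
250 190 [537.4 396.8  99. ]
355 60 [797.  180.7 175.4]
[[     0      0    640    400 255599]
 [   339    201     43     16    401]] [[319.4 199.5]
 [359.6 208.4]]
```

View pics/crop1.png

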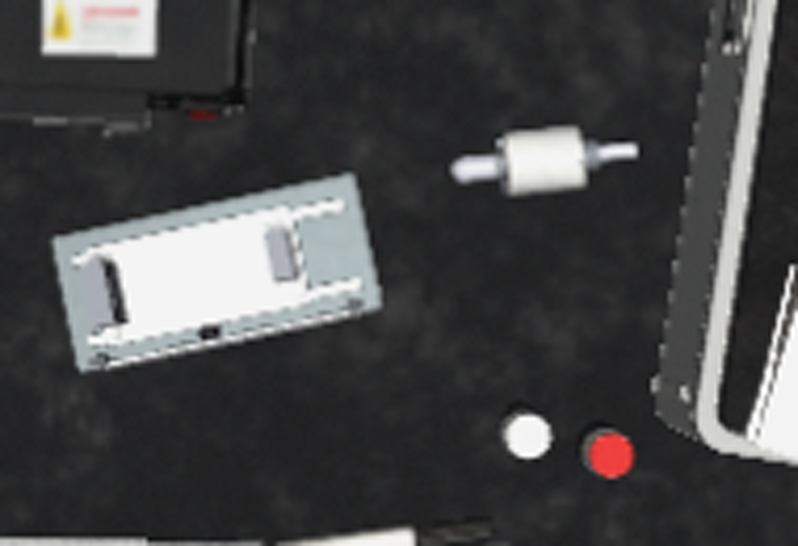

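The crop shows the nose tip at about (337,210) in the top image and the pin tip at (382,206). The wide cheek is at about (254,239), the narrow cheek at (298,230), and the tear bar is on the lower (-x) edge. Next I'll compute the poses.

```bash
cat > wrist_tf.py <<'E'
from h import *
def go(o,target,yaw_deg):
    """print tool-frame shift (cm) and turn (rad) if shift is done first, then turn"""
    R=np.array(o['tcp_rot']); d=R.T@(np.array(target)-o['tool_pos'])/10
    y=np.degrees(np.arctan2(R[1,1],R[0,1])); dy=(yaw_deg-y+180)%360-180
    print('shift cm',np.round(d,2),'turn rad',round(-np.radians(dy),3),'yaw now',y)
E
python3 - <<'E'
from wrist_tf import *
W=np.load('top.npy'); X,Y,Z=W[...,0],W[...,1],W[...,2]
c=vision.get_calibration('top')
t=onplane(c,[(337.1,210),(381.9,205.7)],20); print('tips',t, t.mean(0), np.linalg.norm(t[0]-t[1]))
m=(Z>60)&(Z<90)&(X>380)&(X<510)&(Y>240)&(Y<440)
n,l,s,ce=cv2.connectedComponentsWithStats(m.astype(np.uint8))
for i in range(1,n):
    if s[i,4]>8: print(s[i],np.nanmedian(W[l==i],0),np.nanmin(W[l==i],0),np.nanmax(W[l==i],0))
# base: corners from crop
cr=np.array([(52,238),(355,174),(382,305),(82,372)])/4.2+[230,170]
B=onplane(c,cr,12); print(B,B.mean(0),np.linalg.norm(np.diff(B,axis=0),axis=1))
e=(B[0]-B[1])+(B[3]-B[2]); print('disp +y angle',np.degrees(np.arctan2(e[1],e[0])))
m=(X>380)&(X<620)&(Y<140)&(Y>60)&(Z>30)
for x in range(400,640,40):
    k=m&(abs(X-x)<12); print(x, Y[k].max(), [ (z,Y[k&(abs(Z-z)<15)].max() if (k&(abs(Z-z)<15)).any() else None) for z in(50,80,110,140,175)])
k=(Y<60)&(Y>-250)&(X<700); print('tray max z',np.nanmax(Z[k]), np.nanmax(Z[(Y<60)&(Y>-250)&(X<450)]))
go(telemetry.get_obs(),[420,-100,330],-20)
E
```

```text
tips [[503.3 209.7  20. ]
 [514.5 108.1  20. ]] [508.9 158.9  20. ] 102.2086313587184
[293 224   8  13  73] [455.1 298.8  74.6] [442.2 290.   60.2] [468.3 305.5  80.1]
[249 231  10  17 105] [434.2 390.5  78.9] [417.1 381.6  60.2] [451.5 399.8  83.6]
[[462.5 425.3  12. ]
 [499.9 260.9  12. ]
 [429.1 245.2  12. ]
 [390.3 407.   12. ]] [445.5 334.6  12. ] [168.6  72.5 166.4]
disp +y angle 103.15641397124828
400 101.59137889163725 [(50, np.float64(99.56193870074057)), (80, np.float64(99.95894950740774)), (110, np.float64(99.5617296562744)), (140, np.float64(101.59137889163725)), (175, np.float64(98.93030682043363))]
440 93.26469336097401 [(50, np.float64(92.06851935839384)), (80, np.float64(92.24749958692499)), (110, np.float64(92.85344576055394)), (140, np.float64(92.96332907357942)), (175, np.float64(93.26469336097401))]
480 87.21646205200113 [(50, np.float64(86.6069703441479)), (80, np.float64(86.67690581507753)), (110, np.float64(87.03422801597688)), (140, np.float64(87.21646205200113)), (175, np.float64(86.99258212931247))]
520 81.9636704403265 [(50, np.float64(81.27290225368901)), (80, np.float64(80.85815315322259)), (110, np.float64(81.0162753763882)), (140, np.float64(81.2682613031412)), (175, np.float64(81.9636704403265))]
560 83.86337932551783 [(50, np.float64(74.52257925543978)), (80, np.float64(74.72915616624877)), (110, np.float64(79.02629610979571)), (140, np.float64(80.64486567068562)), (175, np.float64(83.86337932551783))]
600 69.32059488073915 [(50, np.float64(68.73168118823665)), (80, np.float64(67.58515534357434)), (110, np.float64(68.54775169387801)), (140, np.float64(68.77701241319471)), (175, np.float64(69.32059488073915))]
tray max z 269.3753812107342 210.0212988207095
shift cm [ 37.9 -41.9  -9.1] turn rad -0.958 yaw now -74.88127340572991
```

Emit:
arm_command(motion=[[0, 0, -4, 0], [0, 0, -4, 0], [2.7, -3, -0.5, 0], [2.7, -3, -0.5, 0], [2.7, -3, 0, 0], [2.7, -3, 0, 0], [2.7, -3, 0, 0], [2.7, -3, 0, 0], [2.7, -3, 0, 0], [2.7, -3, 0, 0]], claw=-1)

```text
clock: 0.98
tool_pos: [309.2, -313.5, 328.7]
tcp_rot: [[0.966, 0.26, -0.0], [0.26, -0.966, -0.0], [-0.0, 0.0, -1.0]]
contact_force: [1.1, -0.6, 0.2]
finger_gap: 88.0
grasp_force: 0.0
```

Emit:
arm_command(motion=[[2.7, -3, 0, 0], [2.7, -3, 0, 0], [2.7, -3, 0, 0], [2.7, -3, 0, 0], [2.7, -3, 0, 0], [2.7, -3, 0, 0], [0, 0, 0, -0.12], [0, 0, 0, -0.12], [0, 0, 0, -0.12], [0, 0, 0, -0.12]])

```text
clock: 1.82
tool_pos: [418.3, -98.8, 328.6]
tcp_rot: [[0.731, 0.682, -0.001], [0.682, -0.731, -0.0], [-0.0, -0.0, -1.0]]
contact_force: [0.8, -0.9, -0.6]
finger_gap: 88.2
grasp_force: 0.0
```

Emit:
arm_command(motion=[[0, 0, 0, -0.12], [0, 0, 0, -0.12], [0, 0, 0, -0.12], [0, 0, 0, -0.12], [0, 0, 0, -0.12], [0, 0, 0, -0.12], [0, 0, 0, -0.12], [0, 0, 0, -0.12]])

```text
clock: 2.48
tool_pos: [418.2, -99.4, 328.6]
tcp_rot: [[-0.138, 0.99, -0.0], [0.99, 0.138, -0.0], [-0.0, -0.0, -1.0]]
contact_force: [0.3, -0.2, 0.3]
finger_gap: 88.2
grasp_force: 0.0
```

```bash
python3 - <<'E'
from wrist_tf import *
o=obs(); go(o,[500,160,250],6.3)
E
```

```text
{'clock': 2.48, 'q': [36.53, 21.14, -41.01, 112.85, 17.43, 52.21, -5.45], 'tool_pos': [418.17, -99.42, 328.6], 'tcp_rot': [[-0.14, 0.99, -0.0], [0.99, 0.14, -0.0], [-0.0, -0.0, -1.0]], 'contact_force': [0.31, -0.22, 0.33], 'moment': [-0.07, -0.06, 0.03], 'finger_gap': 88.22, 'grasp_force': 0.0}
shift cm [24.6 11.7  7.8] turn rad 0.029 yaw now 7.9545646478320755
```

Emit:
arm_command(motion=[[3.5, 1.7, 0, 0.029], [3.5, 1.7, 0, 0], [3.5, 1.7, 0, 0], [3.5, 1.7, 0, 0], [3.5, 1.7, 0, 0], [3.5, 1.7, 0, 0], [3.5, 1.7, 0, 0], [0, 0, 3.5, 0], [0, 0, 3.5, 0], [0, 0, 0, 0]])

```text
clock: 3.32
tool_pos: [506.7, 155.3, 253.3]
tcp_rot: [[-0.106, 0.994, -0.011], [0.994, 0.106, -0.005], [-0.004, -0.011, -1.0]]
contact_force: [-1.3, -1.2, -0.7]
finger_gap: 88.1
grasp_force: 0.0
```

```bash
python3 - <<'E'
from wrist_tf import *
o=obs()
p,d,c=snap('wrist','w1.png'); print(c); np.save('w1.npy',cloud(c,d)); np.savez('w1c.npz',**c)
E
```

```text
{'clock': 3.32, 'q': [-0.06, 34.75, -36.06, 103.7, 25.63, 50.66, -42.05], 'tool_pos': [506.74, 155.33, 253.26], 'tcp_rot': [[-0.11, 0.99, -0.01], [0.99, 0.11, -0.01], [-0.0, -0.01, -1.0]], 'contact_force': [-1.28, -1.21, -0.68], 'moment': [-0.14, -0.06, -0.0], 'finger_gap': 88.08, 'grasp_force': 0.0}
{'fovy': 58.23911700918377, 'cx': 316.02404127635845, 'cy': 196.4772995050238, 'k1': 0.018217685884636656, 'pose': array([[  1. ,  -0.1,  -0. , 500.6],
       [  0.1,   0.9,   0.3, 237.9],
       [ -0. ,  -0.3,   0.9, 399.3],
       [  0. ,   0. ,   0. ,   1. ]])}
```

View pics/w1.png

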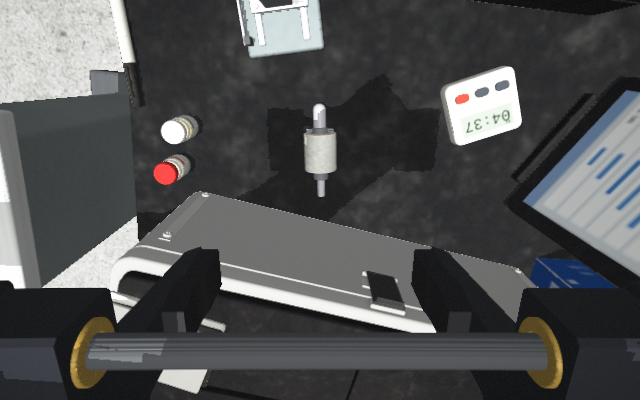

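The wrist view shows the roll at (320,150), the nose tip at (319,104) and the pin tip at (321,196). The vials are at (178,128) and (167,173).

```bash
python3 - <<'E'
from wrist_tf import *
c=dict(np.load('w1c.npz')); W=np.load('w1.npy')
t=onplane(c,[(319,104),(321,196.5)],20); print(t,t.mean(0),np.linalg.norm(t[0]-t[1]))
a=t[0]-t[1]; print(np.degrees(np.arctan2(a[1],a[0])))
m=(W[...,2]>12)&(W[...,2]<42)&(abs(W[...,0]-508)<28)&(abs(W[...,1]-158)<60)
P=W[m]; r=P[P[:,2]>25]; print(len(r),r.mean(0),r.min(0),r.max(0))
# axis from top ridge points
v=np.linalg.svd(P[:,:2]-P[:,:2].mean(0),full_matrices=False)[2][0]; print('ang',np.degrees(np.arctan2(v[1],v[0])))
E
```

```text
[[502.5 208.9  20. ]
 [515.6 109.6  20. ]] [509.  159.2  20. ] 100.1634575133403
97.56026947990249
1511 [508.6 165.4  32.4] [491.3 121.3  25. ] [526.9 208.3  39.7]
ang -82.37543857677552
```

Emit:
arm_command(motion=[[0, 0.25, 4, 0], [0, 0, 4, 0], [0, 0, 4, 0], [0, 0, 2, 0], [0, 0, 0, 0], [0, 0, 0, 0]])

```text
clock: 3.87
tool_pos: [513.7, 157.3, 119.9]
tcp_rot: [[-0.103, 0.995, 0.001], [0.995, 0.103, 0.0], [-0.0, 0.001, -1.0]]
contact_force: [0.5, -0.6, -0.5]
finger_gap: 88.0
grasp_force: 0.0
```

```bash
python3 - <<'E'
from wrist_tf import *
o=obs(); go(o,[509.5,155.2,4],7.6)
E
```

```text
{'clock': 3.87, 'q': [-5.67, 45.32, -27.38, 110.31, 36.7, 33.22, -51.7], 'tool_pos': [513.73, 157.3, 119.88], 'tcp_rot': [[-0.1, 0.99, 0.0], [0.99, 0.1, 0.0], [-0.0, 0.0, -1.0]], 'contact_force': [0.51, -0.61, -0.46], 'moment': [-0.04, -0.07, -0.0], 'finger_gap': 88.02, 'grasp_force': 0.0}
shift cm [-0.2 -0.5 11.6] turn rad -0.03 yaw now 5.907876650585982
```

Emit:
arm_command(motion=[[-0.2, -0.5, 1, -0.03], [0, 0, 3, 0], [0, 0, 3, 0], [0, 0, 2, 0], [0, 0, 1.5, 0], [0, 0, 1.1, 0], [0, 0, 0, 0]])

```text
clock: 4.45
tool_pos: [509.8, 155.5, 3.6]
tcp_rot: [[-0.133, 0.991, 0.003], [0.991, 0.133, 0.001], [0.0, 0.003, -1.0]]
contact_force: [0.2, -0.3, 0.0]
finger_gap: 88.1
grasp_force: 0.0
```

Emit:
arm_command(motion=[[0, 0, 0, 0], [0, 0, 0, 0], [0, 0, 0, 0], [0, 0, 0, 0], [0, 0, 0, 0], [0, 0, 0, 0], [0, 0, 0, 0], [0, 0, 0, 0]], claw=1, newtons=8)

```text
clock: 5.12
tool_pos: [508.0, 154.8, 2.7]
tcp_rot: [[-0.134, 0.991, 0.0], [0.991, 0.134, -0.0], [-0.0, 0.0, -1.0]]
contact_force: [0.2, -0.9, 0.5]
finger_gap: 36.8
grasp_force: 0.0
```

Emit:
arm_command(motion=[[0, 0, 0, 0], [0, 0, 0, 0], [0, 0, 0, 0], [0, 0, 0, 0], [0, 0, -1, 0], [0, 0, -2, 0], [0, 0, -3, 0], [0, 0, -3, 0], [0, 0, -3, 0], [0, 0, 0, 0]])

```text
clock: 5.95
tool_pos: [510.3, 156.1, 127.9]
tcp_rot: [[-0.133, 0.991, 0.007], [0.991, 0.133, 0.004], [0.003, 0.008, -1.0]]
contact_force: [-0.2, -0.6, -1.7]
finger_gap: 33.7
grasp_force: 8.0
```

```bash
python3 - <<'E'
from wrist_tf import *
o=obs()
p,d,c=snap('wrist','w2.png'); np.save('w2.npy',cloud(c,d)); np.savez('w2c.npz',**c)
E
```

```text
{'clock': 5.95, 'q': [-4.82, 44.45, -28.65, 111.01, 37.43, 33.54, -50.84], 'tool_pos': [510.3, 156.12, 127.92], 'tcp_rot': [[-0.13, 0.99, 0.01], [0.99, 0.13, 0.0], [0.0, 0.01, -1.0]], 'contact_force': [-0.23, -0.56, -1.68], 'moment': [0.02, -0.11, -0.04], 'finger_gap': 33.75, 'grasp_force': 8.01}
```

View pics/w2.png

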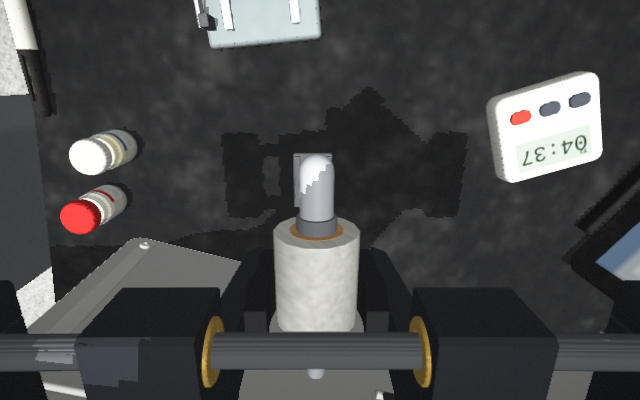

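The roll is held at (317,270) in the image, with the nose at (317,155) and the pin at (315,373), roughly level.

```bash
cat > tilt.py <<'E'
from wrist_tf import *
def tilt(W,o):
    R=np.array(o['tcp_rot']); L=(W-o['tool_pos'])@R   # tool frame: x~spindle, z fwd
    m=(abs(L[...,1])<4)&(L[...,0]>-40)&(L[...,0]<75)&(abs(L[...,2]+19)<50)
    P=L[m]; x,h=P[:,0],-P[:,2]   # h = height above TCP
    for lo in range(-10,70,5):
        k=(x>=lo)&(x<lo+5)
        if k.sum()>5: print(lo+2.5,round(np.median(h[k]),1),round(h[k].max(),1),k.sum())
    print('max tool-x',x[(abs(h-19)<45)].max())
E
python3 - <<'E'
from tilt import *
tilt(np.load('w2.npy'),telemetry.get_obs()); go(telemetry.get_obs(),[470,240,180],13)
E
```

```text
-7.5 36.3 37.7 172
-2.5 36.3 37.9 236
2.5 36.3 37.9 247
7.5 36.3 38.0 256
12.5 36.3 37.8 273
17.5 36.3 37.6 286
22.5 36.3 37.7 293
27.5 29.6 37.9 523
32.5 26.0 29.3 300
37.5 25.7 27.6 267
42.5 25.7 27.5 291
47.5 25.6 27.4 295
52.5 24.5 27.1 333
57.5 21.3 24.5 53
max tool-x 55.94953998373632
shift cm [ 8.9 -2.8 -5.4] turn rad -0.093 yaw now 7.645890363985764
```

Emit:
arm_command(motion=[[1.8, -0.6, -1.8, -0.093], [1.8, -0.6, -1.8, 0], [1.8, -0.6, -1.8, 0], [1.8, -0.6, 0, 0], [1.8, -0.6, 0, 0], [0, 0, 0, 0], [0, 0, 0, 0], [0, 0, 0, 0]])

```text
clock: 6.67
tool_pos: [460.0, 235.0, 175.8]
tcp_rot: [[-0.224, 0.975, -0.001], [0.975, 0.224, -0.002], [-0.002, -0.002, -1.0]]
contact_force: [0.4, -0.5, -1.3]
finger_gap: 33.6
grasp_force: 8.0
```

```bash
python3 - <<'E'
from tilt import *
o=obs()
p,d,c=snap('wrist','w3.png'); W=cloud(c,d); np.save('w3.npy',W); np.savez('w3c.npz',**c); 
tilt(W,o)
E
```

```text
{'clock': 6.67, 'q': [-12.23, 39.8, -32.88, 111.17, 33.62, 39.01, -53.06], 'tool_pos': [459.98, 235.04, 175.79], 'tcp_rot': [[-0.22, 0.97, -0.0], [0.97, 0.22, -0.0], [-0.0, -0.0, -1.0]], 'contact_force': [0.44, -0.51, -1.26], 'moment': [-0.07, -0.17, 0.03], 'finger_gap': 33.58, 'grasp_force': 8.01}
-7.5 34.2 36.1 209
-2.5 34.1 35.5 249
2.5 34.1 35.6 262
7.5 34.1 35.5 260
12.5 34.1 35.7 266
17.5 34.1 35.5 281
22.5 34.0 35.8 312
27.5 25.6 35.8 499
32.5 23.7 26.2 303
37.5 23.5 25.8 278
42.5 23.4 25.1 295
47.5 23.4 25.4 297
52.5 21.8 25.1 349
57.5 18.4 19.6 10
max tool-x 55.31240491182154
```

View pics/w3.png

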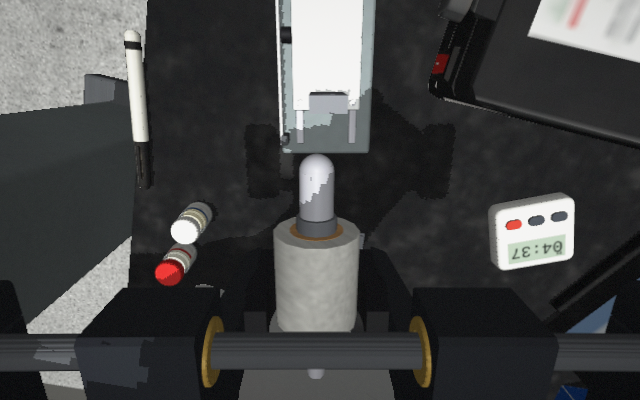

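The dispenser is ahead, with the narrow cheek's top at about (328,100) and the base's near edge at v≈150. The tool is nearly aligned with it in yaw.

```bash
python3 - <<'E'
from tilt import *
W=np.load('w3.npy'); o=telemetry.get_obs(); R=np.array(o['tcp_rot']); L=(W-o['tool_pos'])@R
Z=W[...,2]; ok=np.isfinite(Z)
m=ok&(Z>70)&(Z<80)&(abs(W[...,0]-455)<40)&(W[...,1]>270); P=W[m]
print('narrow top',len(P),P.min(0),P.max(0),P.mean(0)); Q=L[m]; print('tool',np.percentile(Q,[2,98],axis=0),Q.mean(0))
# face visible (front -y): z 30..68
m=ok&(Z>30)&(Z<70)&(abs(W[...,0]-455)<30)&(W[...,1]>275); print('below top',m.sum(),np.percentile(L[m],[2,50,98],axis=0) if m.sum() else'')
# base sides: light-ish, Z 5..27
vv,uu=np.where(m)
b=ok&(Z>4)&(Z<28)&(W[...,0]>370)&(W[...,0]<520)&(W[...,1]>240); n,l,s,ce=cv2.connectedComponentsWithStats(b.astype(np.uint8)); i=1+np.argmax(s[1:,4]); print(s[i])
B=L[l==i]; print('base z',np.percentile(W[l==i][:,2],[5,25,50,75,95]))
for x in range(50,150,10):
    k=abs(B[:,0]-x)<3
    if k.sum()>5: print(x,np.percentile(B[k][:,1],[0.5,99.5]))
print('base near edge tool x',np.percentile(B[:,0],0.5), [np.percentile(B[abs(B[:,1]-y)<4][:,0],1) for y in(-30,-15,0,15,30) if (abs(B[:,1]-y)<4).any()])
E
```

```text
narrow top 742 [440.4 290.7  72.8] [467.9 307.8  77.7] [454.1 299.3  75.4]
tool [[ 58.6  -4.2  98.8]
 [ 70.2  21.1 101.7]] [ 64.5   8.5 100.3]
below top 100 [[ 70.1  -3.4 113.1]
 [ 70.2   9.4 128.3]
 [ 70.3  21.3 145.1]]
[  278     0    98   154 13246]
base z [12.4 13.5 21.4 22.6 23.6]
50 [-27.5  46.1]
60 [-28.   46.8]
70 [-27.7  45.9]
80 [-28.2  46.3]
90 [-27.9  45.7]
100 [-27.6  45.8]
110 [-27.6  46.2]
120 [-27.6  45.6]
130 [-28.1  45.9]
base near edge tool x 18.161335713781718 [np.float64(20.89439531770997), np.float64(19.378798832701207), np.float64(19.34604880106193), np.float64(19.27072664364535), np.float64(19.583565367652223)]
```

Emit:
arm_command(motion=[[2.5, 0.2, 0, 0], [2.5, 0.2, 0, 0], [2.5, 0.2, 0, 0], [2.5, 0.2, 0, 0], [2.5, 0.07, 0, 0], [2.5, 0, 0, 0], [2.5, 0, 0, 0], [2.15, 0, 0, 0], [0, 0, 3, 0], [0, 0, 3, 0]])

```text
clock: 7.55
tool_pos: [425.3, 432.0, 117.0]
tcp_rot: [[-0.225, 0.974, 0.003], [0.974, 0.225, 0.004], [0.003, 0.003, -1.0]]
contact_force: [1.0, 0.2, -2.9]
finger_gap: 33.5
grasp_force: 8.0
```

Emit:
arm_command(motion=[[0, 0, 2, 0], [0, 0, 1, 0], [0, 0, 0, 0], [0, 0, 0, 0]], newtons=6)

```text
clock: 7.88
tool_pos: [424.9, 429.5, 86.6]
tcp_rot: [[-0.224, 0.975, -0.0], [0.975, 0.224, -0.0], [-0.0, -0.0, -1.0]]
contact_force: [1.0, -0.7, -1.7]
finger_gap: 33.7
grasp_force: 6.0
```

```bash
cat >> tilt.py <<'E'
O=np.array([459.98,235.04,0]); A=np.array([[-.224,.975,0],[.975,.224,0],[0,0,1.]])  # s, t, z axes from first look
A[0]/=np.linalg.norm(A[0]); A[1]/=np.linalg.norm(A[1])
def stz(P): return (np.asarray(P)-O)@A.T
E
python3 - <<'E'
from tilt import *
o=obs(); print('stz',stz(o['tool_pos']))
p,d,c=snap('wrist','w4.png'); W=cloud(c,d); tilt(W,o)
p,d,c=snap('scene','s4.png'); np.save('s4.npy',cloud(c,d)); np.savez('s4c.npz',**c)
u,v=proj(c,o['tool_pos'])[0].astype(int); print(u,v)
cr=p[max(v-100,0):v+80,max(u-120,0):u+120]; cv2.imwrite('pics/s4c.png',cv2.resize(cr,None,fx=3.3,fy=3.3,interpolation=cv2.INTER_CUBIC)[:,:,::-1])
E
```

```text
{'clock': 7.88, 'q': [-34.48, 51.88, -27.4, 99.35, 36.15, 37.88, -69.25], 'tool_pos': [424.88, 429.53, 86.63], 'tcp_rot': [[-0.22, 0.97, -0.0], [0.97, 0.22, -0.0], [-0.0, -0.0, -1.0]], 'contact_force': [0.99, -0.7, -1.71], 'moment': [-0.07, -0.11, 0.03], 'finger_gap': 33.74, 'grasp_force': 6.01}
stz [197.4   9.3  86.6]
-7.5 34.1 35.5 206
-2.5 34.1 35.8 252
2.5 34.1 35.5 260
7.5 34.0 35.7 262
12.5 34.1 35.4 267
17.5 34.0 35.4 268
22.5 33.9 35.9 323
27.5 25.6 35.0 487
32.5 23.6 26.3 298
37.5 23.3 25.6 288
42.5 23.3 25.3 284
47.5 23.3 25.5 300
52.5 21.7 24.9 350
57.5 18.2 20.5 11
max tool-x 55.26609041120577
208 194
```

View pics/s4c.png

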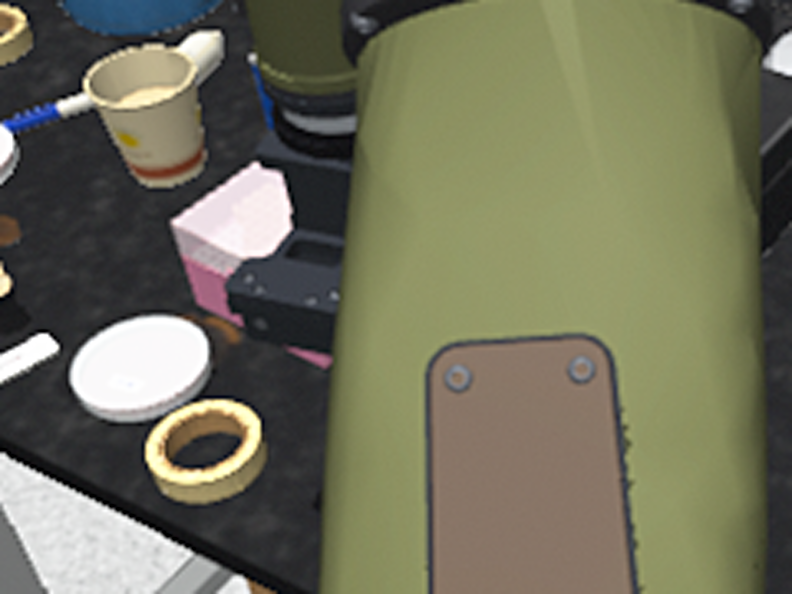

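The scene camera is blocked by the arm and shows only the arm link over the dispenser, so I'll rely on the wrist camera. Next I'll lower the pin onto the top of the wide cheek to tilt the roll.

Emit:
arm_command(motion=[[0, 0, 1, 0], [0, 0, 0.6, 0], [0, 0, 0.3, 0], [0, 0, 0.3, 0], [0, 0, 0.3, 0], [0, 0, 0, 0]])

```text
clock: 8.48
tool_pos: [424.2, 429.8, 61.1]
tcp_rot: [[-0.225, 0.974, -0.0], [0.974, 0.225, -0.001], [-0.001, -0.0, -1.0]]
contact_force: [0.1, -0.3, -1.5]
finger_gap: 33.5
grasp_force: 6.0
```

```bash
python3 - <<'E'
from tilt import *
o=obs(); print('stz',stz(o['tool_pos']))
p,d,c=snap('wrist','w5.png'); W=cloud(c,d); tilt(W,o)
E
```

```text
{'clock': 8.48, 'q': [-35.38, 53.94, -25.86, 99.85, 37.72, 35.21, -70.6], 'tool_pos': [424.16, 429.79, 61.14], 'tcp_rot': [[-0.23, 0.97, -0.0], [0.97, 0.23, -0.0], [-0.0, -0.0, -1.0]], 'contact_force': [0.1, -0.27, -1.5], 'moment': [-0.1, -0.13, -0.01], 'finger_gap': 33.54, 'grasp_force': 6.0}
stz [197.8   8.7  61.1]
-7.5 35.3 36.7 169
-2.5 34.7 36.7 284
2.5 33.9 35.5 288
7.5 33.0 34.4 292
12.5 32.2 34.1 288
17.5 31.5 33.1 292
22.5 30.6 32.2 292
27.5 24.3 31.7 522
32.5 18.7 21.5 296
37.5 17.5 19.6 275
42.5 16.6 18.5 278
47.5 15.9 17.7 281
52.5 13.7 16.7 295
max tool-x 54.74512625704874
```

Emit:
arm_command(motion=[[0, 0, 0.4, 0], [0, 0, 0.4, 0], [0, 0, 0.3, 0], [0, 0, 0.3, 0], [0, 0, 0, 0]])

```text
clock: 8.95
tool_pos: [424.0, 429.8, 46.9]
tcp_rot: [[-0.225, 0.974, -0.001], [0.974, 0.225, -0.001], [-0.0, -0.001, -1.0]]
contact_force: [-0.2, 0.6, -0.7]
finger_gap: 33.5
grasp_force: 6.0
```

```bash
python3 - <<'E'
from tilt import *
o=obs(); print('stz',stz(o['tool_pos']))
p,d,c=snap('wrist','w6.png'); W=cloud(c,d); tilt(W,o)
E
```

```text
{'clock': 8.95, 'q': [-35.86, 55.12, -24.98, 100.03, 38.56, 33.76, -71.32], 'tool_pos': [424.01, 429.78, 46.95], 'tcp_rot': [[-0.23, 0.97, -0.0], [0.97, 0.23, -0.0], [-0.0, -0.0, -1.0]], 'contact_force': [-0.23, 0.57, -0.72], 'moment': [0.01, -0.08, 0.02], 'finger_gap': 33.48, 'grasp_force': 6.0}
stz [197.8   8.6  46.9]
-7.5 33.1 34.4 19
-2.5 38.7 40.7 281
2.5 36.2 39.1 369
7.5 33.2 36.1 364
12.5 30.3 32.9 349
17.5 27.5 30.6 346
22.5 24.6 27.5 330
27.5 21.1 25.0 474
32.5 7.2 21.8 328
37.5 3.9 6.8 257
42.5 0.9 3.7 251
47.5 -2.0 1.1 230
max tool-x 49.57634034476927
```

Emit:
arm_command(motion=[[0, 0, 0, 0], [0, 0, 0, 0], [0, 0, -1.5, 0], [0, 0, -2.5, 0], [0, 0, -3, 0], [-2, 0, 0, 0], [-2.5, 0, 0, 0], [-2.5, 0, 0, 0], [-2, 0, 0, 0], [-1, 0, 0, 0]], newtons=25)

```text
clock: 9.83
tool_pos: [447.9, 328.7, 117.6]
tcp_rot: [[-0.222, 0.975, 0.0], [0.975, 0.222, -0.004], [-0.004, -0.0, -1.0]]
contact_force: [-0.0, -1.1, -1.5]
finger_gap: 32.8
grasp_force: 25.0
```

Emit:
arm_command(motion=[[0, 0, 0, 0], [0, 0, 0, 0], [0, 0, 0, 0]])

```text
clock: 10.08
tool_pos: [446.3, 334.9, 118.0]
tcp_rot: [[-0.227, 0.974, 0.0], [0.974, 0.227, 0.003], [0.003, 0.001, -1.0]]
contact_force: [-0.7, -0.5, -1.3]
finger_gap: 32.9
grasp_force: 25.0
```

```bash
python3 - <<'E'
from tilt import *
o=obs(); print('stz',stz(o['tool_pos']))
p,d,c=snap('wrist','w7.png'); W=cloud(c,d); tilt(W,o)
S=stz(W); Z=S[...,2]
m=(Z>76)&(Z<84)&(S[...,0]>140)&(S[...,0]<180)&(abs(S[...,1]-8.7)<25); 
if m.sum(): print('wide top',m.sum(),np.percentile(S[m],[1,50,99],axis=0))
m=(Z>35)&(Z<62)&(S[...,0]>148)&(S[...,0]<158)&(abs(S[...,1]-8.7)<20); print('face',m.sum(),np.percentile(S[m],[1,50,99],axis=0) if m.sum() else '')
E
```

```text
{'clock': 10.08, 'q': [-24.69, 46.82, -28.92, 106.81, 36.8, 35.87, -63.49], 'tool_pos': [446.28, 334.87, 117.99], 'tcp_rot': [[-0.23, 0.97, 0.0], [0.97, 0.23, 0.0], [0.0, 0.0, -1.0]], 'contact_force': [-0.73, -0.53, -1.29], 'moment': [-0.06, -0.11, 0.05], 'finger_gap': 32.87, 'grasp_force': 25.0}
stz [100.4   9.  118. ]
-7.5 35.9 38.6 8
-2.5 38.4 40.9 315
2.5 36.0 38.7 359
7.5 33.2 36.4 358
12.5 30.5 33.3 349
17.5 27.8 30.3 343
22.5 25.0 28.0 331
27.5 21.5 24.9 469
32.5 8.0 21.9 318
37.5 4.9 7.8 257
42.5 2.1 4.8 253
47.5 -1.0 2.5 251
max tool-x 49.96199820949708
wide top 1692 [[152.7  -8.6  78.7]
 [158.8   8.2  80.4]
 [164.7  25.2  81.9]]
face 0
```

View pics/w7.png

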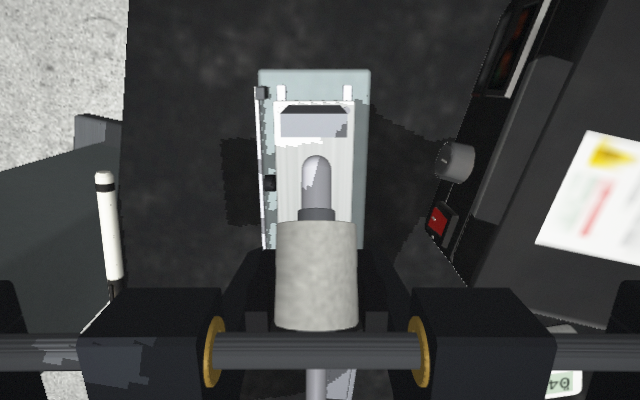

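The image shows the tilted roll with its nose at (317,165). It is lined up with the wide cheek (top at about (313,122)) and short of it. Now I'll lower it to cup height.

Emit:
arm_command(motion=[[-0.35, -0.05, 0, 0], [0, 0, 1.5, 0], [0, 0, 1.5, 0], [0, 0, 1.2, 0], [0, 0, 0.6, 0], [0, 0, 0, 0], [0, 0, 0, 0], [0, 0, 0, 0]])

```text
clock: 10.8
tool_pos: [447.3, 329.6, 70.2]
tcp_rot: [[-0.225, 0.974, 0.001], [0.974, 0.225, 0.001], [0.001, 0.001, -1.0]]
contact_force: [-1.2, -0.4, -1.1]
finger_gap: 32.9
grasp_force: 25.0
```

```bash
python3 - <<'E'
from tilt import *
o=obs(); print('stz',stz(o['tool_pos']))
p,d,c=snap('wrist','w8.png'); W=cloud(c,d); tilt(W,o)
E
```

```text
{'clock': 10.8, 'q': [-26.57, 50.72, -24.93, 108.4, 40.77, 29.97, -66.69], 'tool_pos': [447.29, 329.56, 70.18], 'tcp_rot': [[-0.23, 0.97, 0.0], [0.97, 0.23, 0.0], [0.0, 0.0, -1.0]], 'contact_force': [-1.22, -0.42, -1.09], 'moment': [-0.07, -0.09, 0.03], 'finger_gap': 32.91, 'grasp_force': 25.0}
stz [95.   8.8 70.2]
-7.5 33.5 38.6 8
-2.5 38.4 40.4 320
2.5 35.8 39.0 361
7.5 33.2 36.3 353
12.5 30.3 33.2 344
17.5 27.8 30.2 340
22.5 25.1 27.7 331
27.5 21.7 25.7 482
32.5 8.0 22.6 324
37.5 4.7 8.1 254
42.5 2.2 5.2 249
47.5 -0.9 2.1 251
57.5 10.2 11.9 130
62.5 10.2 12.0 280
67.5 9.8 11.7 429
max tool-x 69.85604556800864
```

Emit:
arm_command(motion=[[0.5, -0.03, 0, 0], [0.5, 0, 0, 0], [0.2, 0, 0, 0], [0.1, 0, 0, 0], [0, 0, 0, 0], [0, 0, 0, 0]])

```text
clock: 11.35
tool_pos: [443.9, 341.6, 69.7]
tcp_rot: [[-0.225, 0.974, 0.0], [0.974, 0.225, -0.0], [-0.0, 0.0, -1.0]]
contact_force: [0.2, -0.3, -2.5]
finger_gap: 32.9
grasp_force: 25.0
```

Emit:
arm_command(motion=[[0.1, 0, 0, 0], [0.1, 0, 0, 0], [0.1, 0, 0, 0], [0, 0, 0, 0], [0, 0, 0, 0]])

```text
clock: 11.77
tool_pos: [443.3, 344.1, 69.6]
tcp_rot: [[-0.225, 0.974, 0.0], [0.974, 0.225, -0.001], [-0.001, -0.0, -1.0]]
contact_force: [0.8, -1.7, -1.8]
finger_gap: 33.1
grasp_force: 25.0
```

```bash
python3 - <<'E'
from tilt import *
o=obs(); print('stz',stz(o['tool_pos']), 'force s,t,z',A@o['contact_force'])
E
```

```text
{'clock': 11.77, 'q': [-27.99, 51.06, -25.07, 107.35, 40.23, 30.74, -67.41], 'tool_pos': [443.33, 344.13, 69.61], 'tcp_rot': [[-0.22, 0.97, 0.0], [0.97, 0.22, -0.0], [-0.0, -0.0, -1.0]], 'contact_force': [0.79, -1.65, -1.81], 'moment': [-0.3, -0.13, 0.01], 'finger_gap': 33.12, 'grasp_force': 25.0}
stz [110.    8.2  69.6] force s,t,z [-1.8  0.4 -1.8]
```

Emit:
arm_command(motion=[[0.13, 0.02, 0.2, 0], [0.13, 0, 0.2, 0], [0.12, 0, 0.2, 0], [0.12, 0, 0.2, 0], [0, 0, 0, 0], [0, 0, 0, 0]])

```text
clock: 12.27
tool_pos: [442.5, 348.8, 61.7]
tcp_rot: [[-0.225, 0.974, 0.0], [0.974, 0.225, -0.001], [-0.001, 0.0, -1.0]]
contact_force: [1.0, -5.6, 4.5]
finger_gap: 32.7
grasp_force: 25.0
```

```bash
python3 - <<'E'
from tilt import *
o=obs(); print('stz',stz(o['tool_pos']), 'force s,t,z',A@o['contact_force'])
p,d,c=snap('wrist','w9.png'); W=cloud(c,d); tilt(W,o)
E
```

```text
{'clock': 12.27, 'q': [-28.79, 51.84, -24.48, 107.08, 40.64, 30.13, -68.11], 'tool_pos': [442.48, 348.83, 61.72], 'tcp_rot': [[-0.22, 0.97, 0.0], [0.97, 0.22, -0.0], [-0.0, 0.0, -1.0]], 'contact_force': [1.0, -5.62, 4.48], 'moment': [-0.93, -0.15, 0.04], 'finger_gap': 32.71, 'grasp_force': 25.0}
stz [114.8   8.4  61.7] force s,t,z [-5.7 -0.3  4.5]
-7.5 38.4 39.1 43
-2.5 37.4 39.5 335
2.5 35.2 37.9 346
7.5 32.9 35.2 329
12.5 30.7 33.3 339
17.5 28.3 31.4 329
22.5 26.1 28.3 331
27.5 23.1 26.4 516
32.5 10.5 23.8 267
37.5 18.7 19.8 112
42.5 18.8 20.2 282
47.5 13.9 20.4 662
52.5 -4.1 18.6 86
max tool-x 50.28635474325648
```

Emit:
arm_command(motion=[[0.04, 0, 0.2, 0], [0.05, 0, 0.2, 0], [0.07, 0, 0.2, 0], [0.08, 0, 0.18, 0], [0, 0, 0, 0], [0, 0, 0, 0]])

```text
clock: 12.82
tool_pos: [442.1, 349.6, 53.7]
tcp_rot: [[-0.224, 0.975, 0.0], [0.975, 0.224, -0.004], [-0.004, -0.001, -1.0]]
contact_force: [0.3, -7.0, 5.4]
finger_gap: 32.8
grasp_force: 25.0
```

```bash
python3 - <<'E'
from tilt import *
o=obs(); print('stz',stz(o['tool_pos']), 'force s,t,z',A@o['contact_force'])
p,d,c=snap('wrist','w10.png'); W=cloud(c,d); tilt(W,o)
E
```

```text
{'clock': 12.82, 'q': [-29.34, 52.57, -23.8, 107.06, 41.14, 29.44, -68.71], 'tool_pos': [442.08, 349.6, 53.71], 'tcp_rot': [[-0.22, 0.97, 0.0], [0.97, 0.22, -0.0], [-0.0, -0.0, -1.0]], 'contact_force': [0.35, -6.98, 5.35], 'moment': [-1.3, -0.24, 0.01], 'finger_gap': 32.82, 'grasp_force': 25.0}
stz [115.7   8.2  53.7] force s,t,z [-6.9 -1.2  5.4]
-7.5 37.0 38.1 103
-2.5 36.2 38.3 310
2.5 34.8 36.7 297
7.5 33.5 35.6 309
12.5 32.3 34.0 307
17.5 31.0 32.9 306
22.5 29.8 31.7 312
27.5 22.2 30.5 518
32.5 17.1 19.9 188
37.5 26.8 28.4 176
42.5 26.8 28.5 303
47.5 15.2 28.4 880
52.5 -30.7 -29.9 17
max tool-x 49.38952505656738
```

Emit:
arm_command(motion=[[0.1, 0, 0, 0], [0.1, 0, 0, 0], [0.05, 0, 0, 0], [0, 0, 0, 0], [0, 0, 0, 0]])

```text
clock: 13.28
tool_pos: [441.6, 351.3, 53.7]
tcp_rot: [[-0.224, 0.975, 0.0], [0.975, 0.224, -0.005], [-0.005, -0.001, -1.0]]
contact_force: [1.0, -8.6, 6.2]
finger_gap: 33.1
grasp_force: 25.0
```

```bash
cat >> tilt.py <<'E'
def edge(W,o,deg):
    R=np.array(o['tcp_rot']); L=(W-o['tool_pos'])@R; m=(abs(L[...,1])<5)&(L[...,0]>-12)&(L[...,0]<60); x,h=L[m][:,0],-L[m][:,2]
    t=np.tan(np.radians(deg)); k=(x>0)&(x<20); b=np.median(h[k]+t*x[k]); r=abs(h+t*x-b)<2
    e=x[r].max(); 
    # roll's end corner along axis dir, from tool x=0 axis
    ct,st=np.cos(np.radians(deg)),np.sin(np.radians(deg)); print('roll end corner x,h',e,b-t*e,'roll centre x,h',e-17*st-20*ct,b-t*e-17*ct+20*st)
E
python3 - <<'E'
from tilt import *
o=obs(); print('stz',stz(o['tool_pos']), 'force s,t,z',A@o['contact_force'])
p,d,c=snap('wrist','w11.png'); W=cloud(c,d); tilt(W,o); edge(W,o,13.5)
o2=dict(o)
E
```

```text
{'clock': 13.28, 'q': [-29.53, 52.61, -23.81, 106.89, 41.05, 29.61, -68.8], 'tool_pos': [441.64, 351.3, 53.65], 'tcp_rot': [[-0.22, 0.97, 0.0], [0.97, 0.22, -0.01], [-0.01, -0.0, -1.0]], 'contact_force': [1.04, -8.6, 6.25], 'moment': [-1.47, -0.28, -0.01], 'finger_gap': 33.14, 'grasp_force': 25.0}
stz [117.4   8.2  53.7] force s,t,z [-8.6 -0.9  6.2]
-7.5 37.0 38.6 104
-2.5 36.2 38.8 304
2.5 34.9 36.8 304
7.5 33.5 35.5 307
12.5 32.2 34.3 311
17.5 30.9 32.8 308
22.5 29.6 31.4 304
27.5 22.2 30.5 526
32.5 18.1 26.1 83
37.5 27.0 28.3 283
42.5 27.1 28.6 298
47.5 9.7 28.2 804
max tool-x 47.74048679971593
roll end corner x,h 47.61576259266761 23.832260378841156 roll centre x,h 24.199792999163687 11.970879009198764
```

```bash
sed -i 's/(L\[...,0\]<60); x,h/(L[...,0]<33.5); x,h/' tilt.py; python3 - <<'E'
from tilt import *
o=telemetry.get_obs(); p,d,c=snap('wrist','w12.png'); W=cloud(c,d); edge(W,o,14.5)
R=np.array(o['tcp_rot'])
L=(W-o['tool_pos'])@R; m=(abs(L[...,1])<6)&(L[...,0]<-12)&(L[...,0]>-60)&(-L[...,2]>5)&(-L[...,2]<45); print(m.sum()); P=L[m]; print(np.percentile(P[:,0],[1,50,99]) if m.sum() else '')
for a in(0,8):
  W3=np.load(['w3.npy'][0])
E
```

```text
roll end corner x,h 28.343996199207258 28.169242686327813 roll centre x,h 4.7245833227195995 16.71833288098881
799
[-56.4 -39.2 -31.1]
```

Emit:
arm_command(motion=[[0.02, 0, 0.17, 0], [0, 0, 0.17, 0], [0, 0, 0.17, 0], [0, 0, 0.16, 0], [0, 0, 0, 0], [0, 0, 0, 0]])

```text
clock: 13.88
tool_pos: [441.6, 350.8, 46.7]
tcp_rot: [[-0.223, 0.975, -0.0], [0.975, 0.223, -0.007], [-0.006, -0.002, -1.0]]
contact_force: [1.8, -8.4, 4.1]
finger_gap: 32.5
grasp_force: 24.9
```

```bash
python3 - <<'E'
from tilt import *
o=obs(); print('stz',stz(o['tool_pos']), 'force s,t,z',A@o['contact_force'])
p,d,c=snap('wrist','w13.png'); W=cloud(c,d); tilt(W,o); edge(W,o,4)
E
```

```text
{'clock': 13.88, 'q': [-29.85, 53.22, -23.22, 106.97, 41.53, 28.88, -69.24], 'tool_pos': [441.64, 350.78, 46.7], 'tcp_rot': [[-0.22, 0.97, -0.0], [0.97, 0.22, -0.01], [-0.01, -0.0, -1.0]], 'contact_force': [1.83, -8.44, 4.07], 'moment': [-1.61, -0.32, 0.02], 'finger_gap': 32.46, 'grasp_force': 24.9}
stz [116.9   8.   46.7] force s,t,z [-8.6 -0.1  4.1]
-7.5 36.2 37.5 133
-2.5 35.9 37.4 273
2.5 35.4 36.8 272
7.5 35.0 36.8 274
12.5 34.5 36.1 292
17.5 34.1 36.1 286
22.5 33.2 35.7 462
27.5 24.3 34.6 363
32.5 22.8 24.9 70
37.5 33.9 35.2 290
42.5 33.9 35.9 339
47.5 16.5 35.6 991
52.5 -25.1 -22.7 49
max tool-x 50.64512875991551
roll end corner x,h 25.68039125353392 33.66371739746662 roll centre x,h 4.543250194687303 18.100258017932113
```

Emit:
arm_command(motion=[[0, 0, 0.1, 0], [0, 0, 0.08, 0], [0, 0, 0, 0], [0, 0, 0, 0]])

```text
clock: 14.27
tool_pos: [441.6, 350.7, 44.9]
tcp_rot: [[-0.223, 0.975, -0.0], [0.975, 0.223, -0.007], [-0.006, -0.002, -1.0]]
contact_force: [1.7, -9.0, 4.2]
finger_gap: 32.3
grasp_force: 24.8
```

```bash
python3 - <<'E'
from tilt import *
o=obs(); print('stz',stz(o['tool_pos']), 'force s,t,z',A@o['contact_force'])
p,d,c=snap('wrist','w14.png'); W=cloud(c,d); tilt(W,o); edge(W,o,2)
E
```

```text
{'clock': 14.27, 'q': [-29.93, 53.37, -23.06, 107.0, 41.66, 28.67, -69.36], 'tool_pos': [441.63, 350.71, 44.89], 'tcp_rot': [[-0.22, 0.97, -0.0], [0.97, 0.22, -0.01], [-0.01, -0.0, -1.0]], 'contact_force': [1.7, -9.01, 4.23], 'moment': [-1.59, -0.33, 0.08], 'finger_gap': 32.33, 'grasp_force': 24.78}
stz [116.8   8.   44.9] force s,t,z [-9.2 -0.4  4.2]
-7.5 36.0 37.5 138
-2.5 35.9 37.5 263
2.5 35.6 37.3 264
7.5 35.4 37.4 277
12.5 35.3 36.8 274
17.5 35.0 36.9 282
22.5 33.8 36.3 555
27.5 25.3 27.4 310
32.5 24.4 26.9 39
37.5 35.8 37.2 288
42.5 35.8 37.5 350
47.5 18.5 37.4 1029
52.5 -30.2 -21.8 116
57.5 -30.6 -29.1 76
62.5 -30.5 -29.1 84
67.5 -30.6 -29.5 65
max tool-x 50.763442492854274
roll end corner x,h 24.882217464913165 34.800072634931986 roll centre x,h 4.301109480588735 18.50841850965738
```

View pics/w14.png

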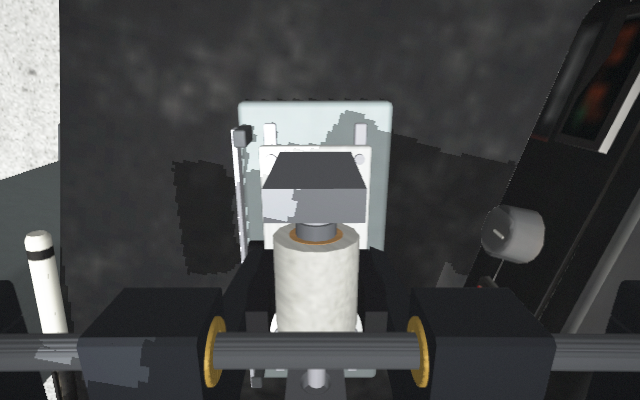

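The roll is nearly level, with its plunger in the wide cup (u≈316, v≈228) and the pin showing at (316,377) just inside its cheek. Now I'll let the spring carry the pin into the narrow cup.

Emit:
arm_command(motion=[[-0.15, 0, 0, 0], [-0.15, 0, 0, 0], [-0.15, 0, 0, 0], [-0.15, 0, 0, 0], [-0.1, 0, 0, 0], [-0.1, 0, 0, 0], [0, 0, 0, 0], [0, 0, 0, 0]])

```text
clock: 14.98
tool_pos: [443.0, 344.9, 45.1]
tcp_rot: [[-0.224, 0.975, -0.0], [0.975, 0.224, -0.003], [-0.003, -0.001, -1.0]]
contact_force: [0.9, -5.5, 2.8]
finger_gap: 32.5
grasp_force: 24.8
```

```bash
python3 - <<'E'
from tilt import *
o=obs(); print('stz',stz(o['tool_pos']), 'force s,t,z',A@o['contact_force'])
p,d,c=snap('wrist','w15.png'); W=cloud(c,d); tilt(W,o); edge(W,o,2)
E
```

```text
{'clock': 14.98, 'q': [-29.31, 53.22, -23.01, 107.56, 41.96, 28.11, -69.08], 'tool_pos': [443.01, 344.9, 45.13], 'tcp_rot': [[-0.22, 0.97, -0.0], [0.97, 0.22, -0.0], [-0.0, -0.0, -1.0]], 'contact_force': [0.87, -5.49, 2.85], 'moment': [-1.04, -0.23, 0.02], 'finger_gap': 32.52, 'grasp_force': 24.82}
stz [110.9   8.1  45.1] force s,t,z [-5.5 -0.4  2.8]
-7.5 36.1 37.7 141
-2.5 35.9 37.5 257
2.5 35.6 37.2 264
7.5 35.5 36.7 271
12.5 35.3 36.9 283
17.5 35.0 36.4 279
22.5 34.0 36.2 545
27.5 25.3 34.1 302
32.5 23.8 26.8 294
37.5 23.8 26.0 130
42.5 35.3 36.8 233
47.5 35.4 36.9 361
52.5 23.9 36.9 969
57.5 -23.7 -21.6 97
62.5 -30.7 -29.8 36
67.5 -30.5 -29.5 39
max tool-x 56.487515235051696
roll end corner x,h 25.101944289424154 34.81660937140247 roll centre x,h 4.520836305099724 18.524955246127863
```

Emit:
arm_command(motion=[[-0.1, 0, 0, 0], [-0.1, 0, 0, 0], [-0.05, 0, 0, 0], [0, 0, 0, 0], [0, 0, 0, 0]])

```text
clock: 15.45
tool_pos: [443.4, 343.3, 45.2]
tcp_rot: [[-0.225, 0.974, -0.0], [0.974, 0.225, -0.002], [-0.002, -0.001, -1.0]]
contact_force: [-0.2, -5.3, 3.0]
finger_gap: 32.4
grasp_force: 24.8
```

Emit:
arm_command(motion=[[0, 0, 0, 0], [0, 0, 0, 0], [0, 0, 0, 0], [0, 0, 0, 0]], newtons=3)

```text
clock: 15.78
tool_pos: [443.3, 343.9, 45.2]
tcp_rot: [[-0.225, 0.974, -0.0], [0.974, 0.225, -0.001], [-0.001, -0.0, -1.0]]
contact_force: [0.6, -3.8, -0.1]
finger_gap: 33.4
grasp_force: 3.0
```

```bash
python3 - <<'E'
from tilt import *
o=obs(); print('stz',stz(o['tool_pos']), 'force s,t,z',A@o['contact_force'])
p,d,c=snap('wrist','w16.png'); W=cloud(c,d); tilt(W,o); edge(W,o,2)
E
```

```text
{'clock': 15.78, 'q': [-29.13, 53.19, -23.03, 107.69, 42.05, 27.91, -68.99], 'tool_pos': [443.34, 343.93, 45.15], 'tcp_rot': [[-0.23, 0.97, -0.0], [0.97, 0.23, -0.0], [-0.0, -0.0, -1.0]], 'contact_force': [0.56, -3.79, -0.08], 'moment': [-0.88, -0.22, -0.01], 'finger_gap': 33.4, 'grasp_force': 3.0}
stz [109.9   8.2  45.2] force s,t,z [-3.8 -0.3 -0.1]
-7.5 36.0 37.2 138
-2.5 35.9 37.9 254
2.5 35.8 37.1 269
7.5 35.6 37.2 268
12.5 35.3 37.1 277
17.5 35.2 36.8 288
22.5 32.4 36.6 547
27.5 25.3 27.1 312
32.5 24.1 26.1 281
37.5 23.9 26.3 219
42.5 35.2 36.6 149
47.5 35.3 37.0 354
52.5 28.0 37.1 950
57.5 -22.7 36.0 158
62.5 -30.6 -30.1 28
67.5 -30.6 -29.9 25
max tool-x 57.48050756090284
roll end corner x,h 24.26026624425332 34.95218869195284 roll centre x,h 3.67915825992889 18.660534566678233
```

Now I'll open the gripper and rise straight up.

Emit:
arm_command(motion=[[0, 0, 0, 0], [0, 0, 0, 0], [0, 0, 0, 0], [0, 0, 0, 0], [0, 0, 0, 0], [0, 0, 0, 0], [0, 0, 0, 0], [0, 0, 0, 0]], claw=-0.3)

```text
clock: 16.5
tool_pos: [443.5, 344.3, 45.4]
tcp_rot: [[-0.225, 0.974, 0.0], [0.974, 0.225, 0.0], [0.0, 0.0, -1.0]]
contact_force: [0.2, -0.0, 0.2]
finger_gap: 57.5
grasp_force: 0.0
```

Emit:
arm_command(motion=[[0, 0, -0.5, 0], [0, 0, -1.5, 0], [0, 0, -3, 0], [0, 0, -3, 0], [0, 0, -3, 0], [-3, 0, 0, 0], [-3, 0, 0, 0], [-3, 0, 0, 0], [0, 0, 0, 0], [0, 0, 0, 0]])

```text
clock: 17.33
tool_pos: [464.4, 254.1, 155.6]
tcp_rot: [[-0.221, 0.975, 0.0], [0.975, 0.221, -0.002], [-0.002, -0.0, -1.0]]
contact_force: [-0.1, -0.4, 0.2]
finger_gap: 56.7
grasp_force: 0.0
```

```bash
python3 - <<'E'
from tilt import *
o=obs(); print('stz',stz(o['tool_pos']))
p,d,c=snap('wrist','w17.png'); W=cloud(c,d); S=stz(W)
m=(abs(S[...,1]-8.5)<4)&(S[...,2]>30)&(S[...,2]<100)&(S[...,0]>40)&(S[...,0]<175); P=S[m]
for lo in range(50,172,5):
    k=(P[:,0]>=lo)&(P[:,0]<lo+5)
    if k.sum()>3: print(lo+2.5,np.percentile(P[k][:,2],[50,90]),k.sum())
E
```

```text
{'clock': 17.33, 'q': [-14.72, 42.24, -31.71, 110.09, 35.38, 37.76, -55.84], 'tool_pos': [464.44, 254.15, 155.61], 'tcp_rot': [[-0.22, 0.98, 0.0], [0.98, 0.22, -0.0], [-0.0, -0.0, -1.0]], 'contact_force': [-0.11, -0.42, 0.23], 'moment': [0.0, -0.11, 0.07], 'finger_gap': 56.74, 'grasp_force': 0.0}
stz [ 17.6   8.6 155.6]
57.5 [75.5 76.3] 49
62.5 [75.4 76.2] 105
67.5 [75.2 76.2] 121
72.5 [69.4 70.4] 86
77.5 [69.1 70.2] 88
82.5 [71.6 73.1] 96
87.5 [72.6 73.8] 103
92.5 [73.7 82.3] 117
97.5 [81.4 82.5] 116
102.5 [81.4 82.5] 117
107.5 [81.3 82.3] 118
112.5 [81.  81.9] 139
117.5 [80.9 81.7] 133
122.5 [80.5 81.3] 145
127.5 [80.4 81.2] 149
132.5 [80.1 81.3] 108
137.5 [70.5 71.6] 127
142.5 [69.1 70. ] 20
```

View pics/w17.png

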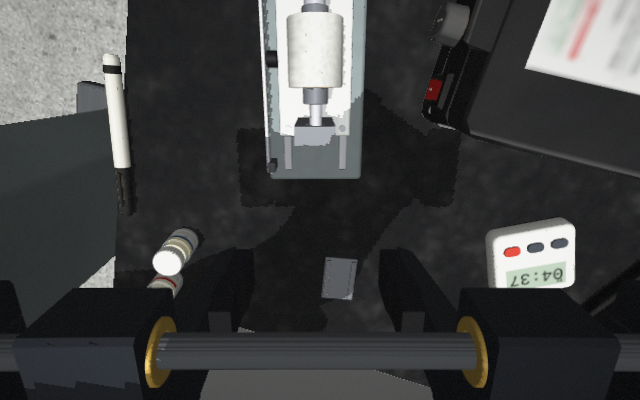

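The roll lies between the cheeks at (316,50), with its pin entering the narrow cheek at (316,120). The saddle is empty and the vials and timer are undisturbed. I'll make one check of the seating depth.

```bash
python3 - <<'E'
from tilt import *
for n in('wrist','top'):
    p,d,c=snap(n); S=stz(cloud(c,d)); g=(abs(S[...,1]-8.5)<5)&(S[...,0]>50)&(S[...,0]<180)
    r=S[g&(S[...,2]>78)&(S[...,0]>85)&(S[...,0]<145)]; print(n,'roll s',np.percentile(r[:,0],[0.5,99.5]) if len(r) else'')
    for a,b,z0,z1 in((50,80,73,78),(145,175,77,84)):
        k=S[(abs(S[...,1]-8.5)<10)&(S[...,0]>a)&(S[...,0]<b)&(S[...,2]>z0)&(S[...,2]<z1)]; print('cheek',np.percentile(k[:,0],[1,99]) if len(k) else '')
E
```

```text
wrist roll s [ 93.3 133.3]
cheek [58.2 69.8]
cheek 
top roll s [107.7 131.4]
cheek 
cheek [151.9 163.7]
```

```bash
python3 -c "
from plant import workorder; print(workorder.hand_in())"
```

```text
the job is handed in; nothing more can be done
None
```

The label roll is in the dispenser, held between the two cups and level to about 2°, with its pin fully seated about 7 mm deep in the narrow cup; force readings during the work stayed around 10 N, the other things on the bench weren't touched, and the job is handed in.

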